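Set up a notched board for the jigsaw and steady it

ROBOT

A 6-joint arm with a two-finger parallel gripper is mounted at the origin on the work surface. World frame = base frame: x ahead of the robot, y to its left, z up, the work surface at z = 0. Lengths are in mm, angles in rad, forces in N, time in s.
With the tool pointing down it reaches from about 350 to 875 mm from the base axis. Payload 4.2 kg.
Tool frame: the origin (TCP) lies midway between the tips of the shut fingers; the grasp point (between the pads) lies 19 mm behind it (arm.hold_point_z is the distance from the TCP to the grasp point, in mm); z points along the fingers, y is the line along which they close (so a half turn about z gives the same grasp; the last joint's range is limited). The gripper opens to 85 mm and grips with 20 to 120 N. Pads are 22 mm wide; open, the fingers measure 114 mm over their backs; the gripper's body (76 mm by 85 mm) begins 54 mm behind the grasp point. The pads swing forward as they close: fully open they stand 13 mm farther back than shut.
Start: joints at [-0.92, 0.385, 0.008, 0, -1.194, -0.259], TCP at [238.671, -577.612, 231.312] pointing down, gripper open.
Joint ranges: [-3.14, 3.14], [-1.21, 2.06], [-1.07, 1.41], [-3.16, 2.05], [-2.99, -0.16], [-3.1, 3.1]. Speed limits (rad/s): [2.79, 2.79, 3.14, 3.14, 3.14, 3.14].

INTERFACE

Orientations are given as a unit quaternion [x, y, z, w].
In Python, from bench import arm, vision gives the robot as it stands. The module is installed in compiled form; this text tells all that it offers.
- The arm moves only by the tool servo_tool, never from a script. Its argument "plan" is a list of rows, each a list of 7 numbers: the shift along the world's x, y, z each as a share of 300 mm, from -1 to 1, then the turn, a rotation vector about the world's x, y, z each as a share of 2 rad, from -1 to 1, then the opening, from 0 (shut) to 1 (fully open). A call has 1 to 20 rows; each row shifts and turns the commanded pose from where the row before left it; what a row does not reach is not made up. A row lasts 1/8 s, in which the tool goes at most 62.5 mm and 10.7 degrees, less where a joint would pass 70% of its speed; a pose out of reach is approached as far as the arm can. A call with a number of a shift or a turn outside -1 to 1 is refused whole. A call with a gripper value outside its range is refused whole. The fingers move at their own pace and stop on an object; the grip force is fixed at half the most. Time passes only in rows, so rows that do not move let the fingers close. It gives the time, the measured TCP pose, the force, the opening and the grip force at its end, in the units of the state.
- arm.read_state(): the state, without advancing time (a new reading comes with each control period).
- vision.get_image(name): name is "scene" or "top"; returns a dict with "image" (480x640x3 uint8, red, green, blue), "z_map" (480x640 float32, mm along the optical axis (not along the pixel's ray), 0 where there is no reading), "K" (3x3 intrinsics, pixels), "D" ([k1, k2, p1, p2, k3] as OpenCV has them; the pictures are not rectified), "world_to_cam" (4x4, takes a point from world to camera coordinates). Camera axes: x right, y down, z forward; pixel columns grow to the right and rows downward; lengths in mm; the calibration is good to about 2 mm. A picture is of the moment at which its call begins.
- arm.job_done(): hands the job in; it is judged then, once.
The state is a dict: "clock": time; "joints": joint angles; "joint_vel": joint speeds; "joint_efforts": joint torques, N m; "position": TCP position; "ee_rot": TCP orientation; "contact_force": force on the tool from outside, world axes, zero at the start; "wrist_torque": the same for the moment, N m; "gripper_width": finger opening in mm; "grasp_force": force on a finger pad.
Only numpy, scipy, OpenCV 4.12 (cv2) and the standard library are available. Lean on these libraries where they do the work, as an engineer would, in place of code of your own. Each camera call takes 0.05 s, during which the arm holds its last target. There are 200 camera calls.

TASK

We are about to saw the notch in this pine board. First start the dust extractor at its control box, pressing the three buttons fully, one at a time: the large power button, then the middle one (fan speed), then the one at the other end (run-on timer). Then slide the board outward on the riser, away from you and kept flat, until the pencil line squared across it is about 15 mm beyond the riser's outer edge and parallel to it; most of the board then hangs out and would tip, so finish while still holding its tail firmly down on the riser, and leave the other tools where they lie.

Things in the scene. Friction and masses are not known exactly. Their poses are not given: they have to be found in the camera images.
- riser: cutting riser: brown plywood platform screwed to the bench, 240 (x) x 260 (y) mm, 100 mm high, its flat top bare but for the board. Origin: centre of its footprint on the bench top (z = 0); +x points outward, away from the robot; outer edge at x = +120 mm, top at z = 100 mm. It never moves.
- riser_edge (a point): midpoint of the riser's straight outer top edge (riser frame x = +120, y = 0, z = 100 mm); axes as the riser's: y runs along the edge, +x points outward
- board: loose pine board, 380 (x) x 64 (y) x 19 (z) mm, uniform, about 0.24 kg, flat on the riser, up to 10 degrees out of square, its outer end overhanging a little under half at the start. Origin: centre of its underside; +x to its outer end, z up; tail end (towards the robot) at x = -190 mm. The cross pencil line is at x = -40 mm; another line runs from it to the outer end, crosses on the waste half.
- board_line (a point): midpoint of the cross pencil line on the board's top face (board frame x = -40, y = 0, z = 19 mm); axes as the board's
- control: control box of the dust extractor: grey box 85 (x) x 180 (y) x 45 (z) mm fixed to the bench, left or right of the riser, three push buttons in a row along its y axis. Origin: centre of its underside. From +y to -y: power (large, y = +58 mm), speed (y = 0), timer (y = -55 mm); their tops stand 67 mm above the bench when up
- power (a joint): travel of the power button: 0 up, 0.006 m fully down; spring return, about 5 N fully down, pressed straight down
- power_top (a point): centre of the top of the power button, the large one (36 mm across)
- speed (a joint): travel of the fan speed button: 0 up, 0.006 m fully down; spring return, about 5 N fully down
- speed_top (a point): centre of the top of the fan speed button, the middle one (22 mm across)
- timer (a joint): travel of the run-on timer button: 0 up, 0.006 m fully down; spring return, about 5 N fully down
- timer_top (a point): centre of the top of the run-on timer button, at the end away from the power button (22 mm across)
- tape_measure: bystander: yellow and black tape measure, 74 x 40 x 66 mm, on the bench on the other side of the riser from the control box; origin: centre of its underside
- jigsaw: bystander: jigsaw lying on its side with the handle turned away from the robot, about 250 mm (away from the robot) x 220 x 75 mm high, beyond and to the right of the riser; origin: on the bench 75 mm from its shoe towards the robot, near the blade's tip
- square: bystander: aluminium triangular speed square, 180 x 180 x 20 mm, beyond and to the left of the riser; origin: under the middle of its thick fence, the side nearest the robot
Not all that is in view belongs to the job. What is shaped like the control but green is not meant.

How it is judged:
By the outcome, as a careful person would: the job done as asked, in the order asked, and still so for the second after the job is handed in, while the arm keeps its last pose, push and grip.
It also fails if it takes over 54 s, if anything falls off the work surface, if the arm or the gripper's body presses on something with over 40 N, if the wrist force passes 120 N, or if a joint passes its speed limit or range.

## Working session

There is one attempt and no reset: what is moved stays moved. The work goes in short steps, Python scripts to look and compute and a tool call to move; the robot and the scene stay as the last step left them, time stands still between calls to the robot, and variables do not carry over. Pictures are saved under pics/ and viewed, at most 10 in all, crops included, and the job is handed in when it is done.

Besides the shell and the picture viewer there is one more tool, called after "Request:" in YAML: its name, and indented under it one key for each argument. servo_tool: Moves the arm, as the interface text tells. Its arguments: {"type":"object","properties":{"plan":{"type":"array"}},"required":["plan"]}

```bash
mkdir -p pics
cat > h.py <<'E'
import numpy as np, cv2
from bench import arm, vision
def grab(n):
    d=vision.get_image(n); return d
def save(d,f): cv2.imwrite(f,cv2.cvtColor(d["image"],cv2.COLOR_RGB2BGR))
def ray(d,uv,z):
    uv=np.array(uv,float).reshape(-1,1,2)
    n=cv2.undistortPoints(uv,np.array(d["K"]),np.array(d["D"],float)).reshape(-1,2)
    T=np.array(d["world_to_cam"]);R=T[:3,:3];t=T[:3,3]
    c=-R.T@t; r=np.c_[n,np.ones(len(n))]@R
    return c+r*((z-c[2])/r[:,2])[:,None]
E
python3 - <<'E'
from h import *
for n in("top","scene"):
    d=grab(n);save(d,f"pics/{n}0.png");T=d["world_to_cam"];print(n,-T[:3,:3].T@T[:3,3],T[2,:3])
s=arm.read_state();print(s)
E
```

```text
top [ 520.79358899  -92.51155058 1274.65812773] [ 4.21213724e-02 -3.20137350e-04 -9.99112450e-01]
scene [1289.35306723 -679.23422873 1065.05802766] [-0.5226486   0.45103767 -0.72346628]
{'clock': 0.1, 'joints': array([-9.20427257e-01,  3.85467814e-01,  6.77287170e-03, -4.21107534e-04,
       -1.19399166e+00, -2.58615663e-01]), 'joint_vel': array([-1.93351855e-03, -2.90784465e-05,  2.22646314e-03,  1.68491271e-03,
       -6.26257318e-05,  6.12239316e-05]), 'joint_efforts': array([-3.33402859e-04, -3.93318701e+01,  1.88929439e+01,  4.19786900e+00,
       -2.59979177e-03,  5.25939569e-06]), 'position': array([ 238.45795984, -577.16615035,  230.344243  ]), 'ee_rot': array([-1.94550284e-01,  9.80892071e-01,  9.35107811e-04, -2.39079509e-04]), 'contact_force': array([-0.72092475, -0.6927328 ,  0.17409805]), 'wrist_torque': array([ 0.01135236, -0.02285935,  0.05496868]), 'grasp_force': 0.0, 'gripper_width': 85.52083952592645}
```

View pics/top0.png

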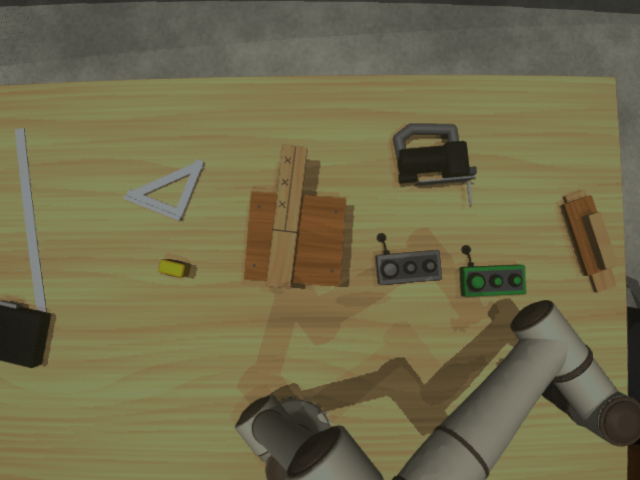

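View pics/scene0.png

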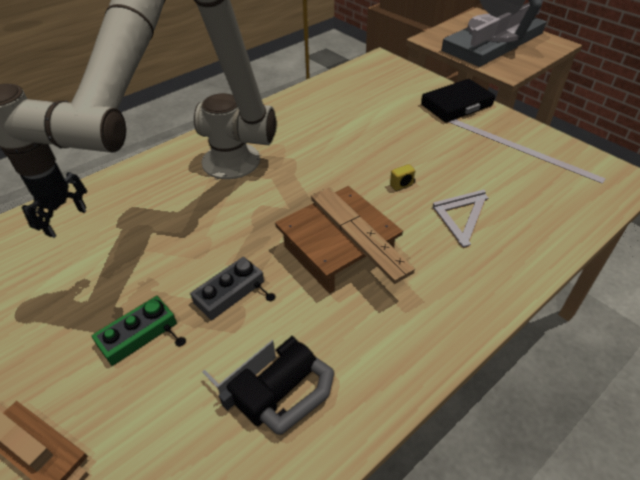

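The top view shows the riser (245–347, 192–286), the board with its cross line near (285,230), and the grey control with buttons near (390,269), (410,267) and (430,266). The green box at (493,280) is the decoy. The scene view agrees. I'll enlarge the top view to measure it.

Run:
```python
from h import *
d=grab("top");save(d,"pics/t1.png")
im=cv2.imread("pics/t1.png")
c=cv2.resize(im[135:300,235:455],None,fx=3.6,fy=3.6,interpolation=cv2.INTER_CUBIC)
c=cv2.convertScaleAbs(c,alpha=1.5);cv2.imwrite("pics/c1.png",c)
z=d["z_map"];print(z[267,390],z[267,410],z[266,430],z[238,382],z[244,384],z[230,330],z[260,282])
```

```text
1206.9907 1206.3961 1205.468 1264.4666 1249.7928 1176.7263 1152.1523
```

View pics/c1.png

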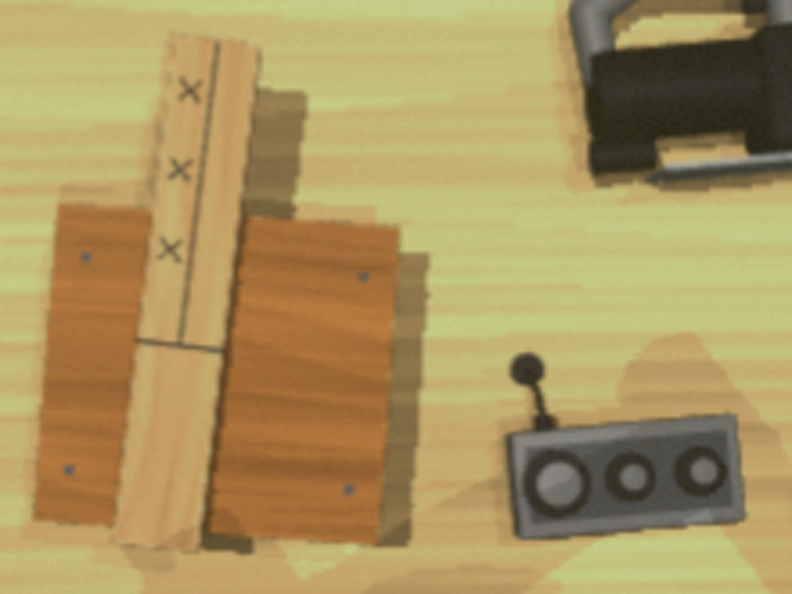

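The enlarged crop shows the riser's outer edge from (60,203) to (399,226), the cross line from (135,341) to (223,351), and buttons at (557,483), (630,477) and (704,471). Next I'll segment by height and cast rays.

```bash
cat >> h.py <<'E'
def hmap(d):
    v,u=np.mgrid[0:480,0:640]; n=cv2.undistortPoints(np.stack([u,v],-1).reshape(-1,1,2).astype(float),np.array(d["K"]),np.array(d["D"],float)).reshape(480,640,2)
    z=d["z_map"].astype(float);P=np.dstack([n*z[...,None],z]);T=np.array(d["world_to_cam"])
    return (P-T[:3,3])@T[:3,:3]
def rect(P,m,z):
    p=P[m][:,:2].astype(np.float32);r=cv2.minAreaRect(p);b=cv2.boxPoints(r);return r,b
def cr(x,y): return [235+(x+.5)/3.6-.5,135+(y+.5)/3.6-.5]
E
python3 - <<'E'
from h import *
np.set_printoptions(suppress=True,precision=1)
d=grab("top");P=hmap(d);Z=P[...,2];v,u=np.mgrid[0:480,0:640]
roi=(u>235)&(u<360)&(v>130)&(v<300)
for lo,hi,n in((112,126,"board"),(94,106,"riser")):
    m=(roi&(Z>lo)&(Z<hi)).astype(np.uint8); m=cv2.morphologyEx(m,cv2.MORPH_OPEN,np.ones((3,3)))>0
    r,b=rect(P,m,0);print(n,r,np.median(Z[m]));print(b)
    if n=="riser":
        print("riser corners ray",ray(d,[cr(60,203),cr(399,226),cr(378,544),cr(35,520)],100)[:,:2])
m=(u>370)&(u<445)&(v>245)&(v<290)&(Z>40)&(Z<50); print("box",rect(P,m,0))
m=((u>370)&(u<445)&(v>245)&(v<290)&(Z>61)&(Z<73)).astype(np.uint8)
k,_,st,c=cv2.connectedComponentsWithStats(m)
for i in range(1,k):
    if st[i,4]>15: print("btn",st[i,4],ray(d,[c[i]],67)[0],np.median(Z[_==i]))
print("btn px",ray(d,[cr(557,483),cr(630,477),cr(704,471)],67))
print("line",ray(d,[cr(135,341),cr(223,351)],119))
m=(u>374)&(u<392)&(v>230)&(v<252)&(Z>8);print("lever max",P[m][np.argsort(-Z[m])][::6])
s=grab("scene")
P2=hmap(s);m=(P2[...,0]>320)&(P2[...,0]<700)&(P2[...,1]<250)&(P2[...,1]>-50)&(P2[...,2]>112)&(P2[...,2]<126)
m=cv2.morphologyEx(m.astype(np.uint8),cv2.MORPH_OPEN,np.ones((3,3)))>0
print("scene board",rect(P2,m,0))
E
```

```text
board ((624.75537109375, 8.101287841796875), (64.46917724609375, 380.896240234375), 82.50287628173828) 119.0953546378435
[[431.7   1. ]
 [809.4 -48.7]
 [817.8  15.2]
 [440.1  64.9]]
riser ((565.151123046875, -10.779342651367188), (258.01776123046875, 240.8234405517578), 85.1112060546875) 100.20235553415614
[[ 434.2 -129.1]
 [ 674.1 -149.6]
 [ 696.1  107.5]
 [ 456.2  128. ]]
riser corners ray [[ 694.2  106. ]
 [ 673.5 -149.7]
 [ 435.  -130.7]
 [ 455.8  126. ]]
box (((481.3546447753906, -329.38946533203125), (85.18211364746094, 181.60714721679688), 4.23598051071167), array([[ 432.2, -242. ],
       [ 445.6, -423.1],
       [ 530.5, -416.8],
       [ 517.1, -235.7]], dtype=float32))
btn 127 [ 476.9 -270.4   67. ] 66.7800729441258
btn 50 [ 485.6 -383.8   67. ] 66.98350232392856
btn 48 [ 481.5 -328.3   67. ] 65.81268479334047
btn px [[ 477.6 -270.3   67. ]
 [ 481.4 -326.8   67. ]
 [ 485.3 -384.3   67. ]]
line [[588.   47.5 119. ]
 [579.8 -17.5 119. ]]
lever max [[ 520.8  -92.5 1274.7]
 [ 530.2 -261.4   28.7]
 [ 535.9 -265.    24.3]
 [ 547.6 -262.9   20.2]
 [ 553.4 -260.4   17.8]
 [ 556.4 -261.    14.2]
 [ 565.4 -255.9    9.6]]
scene board (((569.3609619140625, 16.101348876953125), (67.96204376220703, 269.86004638671875), 83.15438842773438), array([[431.3,  -1.6],
       [699.3, -33.7],
       [707.4,  33.8],
       [439.4,  65.9]], dtype=float32))
```

Request:
servo_tool:
  plan:
    - [0.114, 0.146, -0.057, 0, 0, -0.037, 0]
    - [0.114, 0.146, -0.057, 0, 0, -0.037, 0]
    - [0.114, 0.146, -0.057, 0, 0, -0.037, 0]
    - [0.114, 0.146, -0.057, 0, 0, -0.037, 0]
    - [0.114, 0.146, -0.057, 0, 0, -0.037, 0]
    - [0.114, 0.146, -0.057, 0, 0, -0.037, 0]
    - [0.114, 0.146, -0.057, 0, 0, -0.037, 0]
    - [0, 0, 0, 0, 0, 0, 0]
    - [0, 0, 0, 0, 0, 0, 0]
    - [0, 0, 0, 0, 0, 0, 0]

```text
clock: 1.5
position: [477.6, -271.9, 112.0]
ee_rot: [0.064, 0.998, -0.0, 0.0]
contact_force: [-0.8, -0.2, 0.4]
gripper_width: -0.1
grasp_force: 0.0
```

Request:
servo_tool:
  plan:
    - [0, 0.004, -0.1, 0, 0, 0, 0]
    - [0, 0, -0.033, 0, 0, 0, 0]
    - [0, 0, -0.015, 0, 0, 0, 0]
    - [0, 0, -0.015, 0, 0, 0, 0]
    - [0, 0, -0.01, 0, 0, 0, 0]
    - [0, 0, 0, 0, 0, 0, 0]
    - [0, 0, 0, 0, 0, 0, 0]

```text
clock: 2.38
position: [478.1, -270.4, 61.1]
ee_rot: [0.063, 0.998, -0.001, 0.0]
contact_force: [-3.3, -1.4, 6.6]
gripper_width: 0.1
grasp_force: 3.3
```

Request:
servo_tool:
  plan:
    - [0, 0, -0.01, 0, 0, 0, 0]
    - [0, 0, 0, 0, 0, 0, 0]
    - [0, 0, 0, 0, 0, 0, 0]

```text
clock: 2.75
position: [478.2, -270.5, 60.8]
ee_rot: [0.062, 0.998, -0.001, 0.001]
contact_force: [-7.6, 2.4, 22.1]
gripper_width: -0.1
grasp_force: 11.1
```

Request:
servo_tool:
  plan:
    - [0, 0, 0.08, 0, 0, 0, 0]
    - [0.007, -0.096, 0, 0, 0, 0, 0]
    - [0.006, -0.095, 0, 0, 0, 0, 0]
    - [0, 0, 0, 0, 0, 0, 0]
    - [0, 0, -0.04, 0, 0, 0, 0]
    - [0, 0, -0.015, 0, 0, 0, 0]
    - [0, 0, -0.015, 0, 0, 0, 0]
    - [0, 0, -0.01, 0, 0, 0, 0]
    - [0, 0, 0, 0, 0, 0, 0]
    - [0, 0, 0, 0, 0, 0, 0]

```text
clock: 4.0
position: [481.8, -326.4, 60.7]
ee_rot: [0.062, 0.998, -0.0, -0.0]
contact_force: [-6.6, 7.0, 24.5]
gripper_width: 0.3
grasp_force: 11.9
```

Request:
servo_tool:
  plan:
    - [0, 0, 0.08, 0, 0, 0, 0]
    - [0.006, -0.096, 0, 0, 0, 0, 0]
    - [0.006, -0.096, 0, 0, 0, 0, 0]
    - [0, 0, 0, 0, 0, 0, 0]
    - [0, 0, -0.04, 0, 0, 0, 0]
    - [0, 0, -0.015, 0, 0, 0, 0]
    - [0, 0, -0.015, 0, 0, 0, 0]
    - [0, 0, -0.01, 0, 0, 0, 0]
    - [0, 0, 0, 0, 0, 0, 0]
    - [0, 0, 0, 0, 0, 0, 0]

```text
clock: 5.25
position: [485.3, -383.8, 60.9]
ee_rot: [0.062, 0.998, -0.0, -0.0]
contact_force: [-5.6, 7.8, 22.7]
gripper_width: -0.0
grasp_force: 10.9
```

Request:
servo_tool:
  plan:
    - [0, 0, 0.192, 0, 0, 0, 0]
    - [0, 0, 0.192, 0, 0, 0, 0]
    - [-0.01, 0.172, 0, 0, 0, 0, 1]
    - [-0.01, 0.172, 0, 0, 0, 0, 1]
    - [-0.01, 0.172, 0, 0, 0, 0, 1]
    - [-0.01, 0.172, 0, 0, 0, 0, 1]
    - [-0.01, 0.172, 0, 0, 0, 0, 1]
    - [-0.01, 0.172, 0, 0, 0, 0, 1]
    - [-0.01, 0.172, 0, 0, 0, 0, 1]
    - [-0.01, 0.172, 0, 0, 0, 0, 1]
    - [0, 0, 0, 0, 0, 0, 1]
    - [0, 0, 0, 0, 0, 0, 1]
    - [0, 0, 0, 0, 0, 0, 1]

```text
clock: 6.88
position: [461.4, 27.2, 171.7]
ee_rot: [0.064, 0.998, -0.0, -0.0]
contact_force: [0.1, -0.8, 0.5]
gripper_width: 85.1
grasp_force: 0.0
```

Request:
servo_tool:
  plan:
    - [0, 0.008, -0.083, 0, 0, 0, 1]
    - [0, 0, -0.083, 0, 0, 0, 1]
    - [0, 0, -0.083, 0, 0, 0, 1]
    - [0, 0, 0, 0, 0, 0, 1]
    - [0, 0, 0, 0, 0, 0, 1]

```text
clock: 7.5
position: [462.3, 30.0, 97.9]
ee_rot: [0.064, 0.998, 0.0, 0.001]
contact_force: [0.1, -1.4, 0.1]
gripper_width: 85.2
grasp_force: 0.0
```

Request:
servo_tool:
  plan:
    - [0, 0, 0, 0, 0, 0, 0]
    - [0, 0, 0, 0, 0, 0, 0]
    - [0, 0, 0, 0, 0, 0, 0]
    - [0, 0, 0, 0, 0, 0, 0]
    - [0, 0, 0, 0, 0, 0, 0]
    - [0, 0, 0, 0, 0, 0, 0]

```text
clock: 8.25
position: [462.5, 30.6, 98.6]
ee_rot: [0.063, 0.998, 0.0, 0.001]
contact_force: [-1.6, -0.9, 6.2]
gripper_width: 62.6
grasp_force: 66.9
```

Run:
```python
from h import *
d=grab("scene");save(d,"pics/s2.png");im=cv2.imread("pics/s2.png")
cv2.imwrite("pics/c2.png",cv2.convertScaleAbs(cv2.resize(im[150:310,250:440],None,fx=3.6,fy=3.6,interpolation=cv2.INTER_CUBIC),alpha=1.4))
```

```text
(no output)
```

View pics/c2.png

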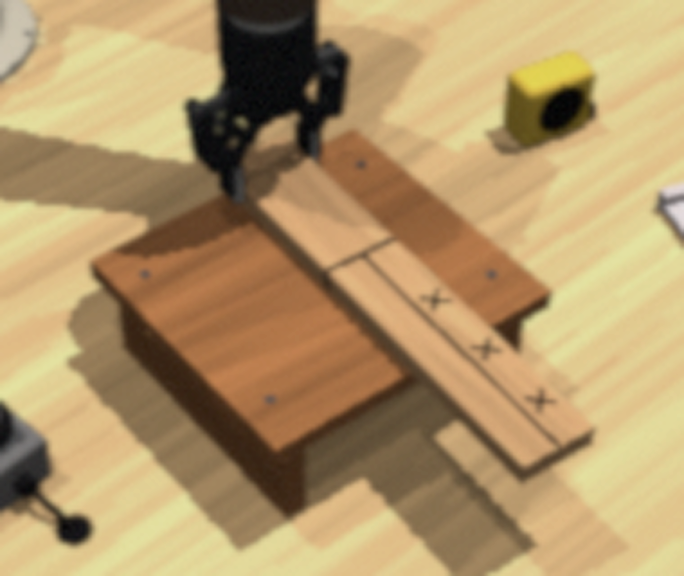

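The crop shows the tail gripped with a finger on each side, (237,185) and (312,140), and the board flat. I'll slide most of the way and square it.

Request:
servo_tool:
  plan:
    - [0.018, -0.002, 0, 0, 0, 0, 0]
    - [0.036, -0.003, 0, 0, 0, 0.003, 0]
    - [0.036, -0.003, 0, 0, 0, 0.003, 0]
    - [0.036, -0.003, 0, 0, 0, 0.003, 0]
    - [0.036, -0.003, 0, 0, 0, 0.003, 0]
    - [0.036, -0.003, 0, 0, 0, 0.003, 0]
    - [0.036, -0.003, 0, 0, 0, 0.003, 0]
    - [0.036, -0.003, 0, 0, 0, 0.003, 0]
    - [0.036, -0.003, 0, 0, 0, 0.002, 0]
    - [0.036, -0.003, 0, 0, 0, 0, 0]
    - [0.018, -0.002, 0, 0, 0, 0, 0]
    - [0, 0, 0, 0, 0, 0, 0]
    - [0, 0, 0, 0, 0, 0, 0]

```text
clock: 9.93
position: [569.9, 21.2, 98.7]
ee_rot: [0.04, 0.999, 0.0, 0.001]
contact_force: [-2.5, -0.8, 5.3]
gripper_width: 62.9
grasp_force: 66.8
```

```bash
cat > m.py <<'E'
from h import *
import sys
np.set_printoptions(suppress=True,precision=2)
d=grab("top");save(d,f"pics/t{sys.argv[1]}.png");P=hmap(d);Z=P[...,2];v,u=np.mgrid[0:480,0:640]
roi=(u>235)&(u<360)&(v>90)&(v<300)
m=(roi&(Z>112)&(Z<126)&(P[...,0]>640)).astype(np.uint8); m=cv2.morphologyEx(m,cv2.MORPH_OPEN,np.ones((3,3)))>0
r,b=rect(P,m,0);print(r,np.median(Z[m]));print(b)
p=P[m];A=np.c_[p,np.ones(len(p))];c=np.linalg.lstsq(np.c_[p[:,:2],np.ones(len(p))],p[:,2],rcond=None)[0];print("plane tilt",c)
im=cv2.imread(f"pics/t{sys.argv[1]}.png")
cv2.imwrite(f"pics/ct{sys.argv[1]}.png",cv2.convertScaleAbs(cv2.resize(im[90:240,240:360],None,fx=4,fy=4,interpolation=cv2.INTER_CUBIC),alpha=1.5))
E
python3 m.py 3
```

```text
((781.8032836914062, 2.506511688232422), (64.93744659423828, 284.0314636230469), 85.47850036621094) 119.08136195969061
[[637.67 -18.67]
 [920.82 -41.06]
 [925.94  23.68]
 [642.79  46.07]]
plane tilt [ -0.     0.   120.16]
```

View pics/ct3.png

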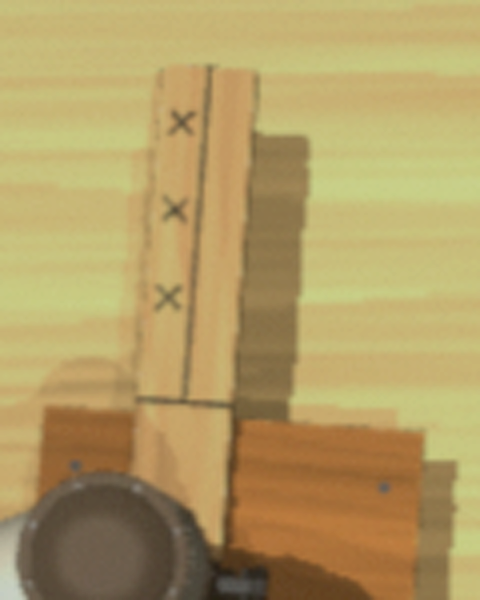

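The crop shows the line from (137,398) to (233,405) and the riser's outer edge from (45,405) to (424,431). I'll compute the gap from rays.

Run:
```python
from h import *
d=grab("top");f=lambda x,y:[240+(x+.5)/4-.5,90+(y+.5)/4-.5]
L=ray(d,[f(137,398),f(233,405)],119)[:,:2];E=ray(d,[f(45,405),f(424,431)],100)[:,:2]
e=E[1]-E[0];e/=np.hypot(*e);n=np.array([-e[1],e[0]]);print(L,E,[(p-E[0])@n for p in L],np.degrees(np.arctan2(n[1],n[0])))
```

```text
[[695.70898582  42.23309381]
 [690.14299887 -21.93041527]] [[ 694.67891591  107.15553724]
 [ 673.59545446 -150.13557667]] [np.float64(6.328861192827059), np.float64(6.021717915895175)] -4.684578348024236
```

Request:
servo_tool:
  plan:
    - [0.014, -0.001, 0, 0, 0, 0, 0]
    - [0.014, -0.001, 0, 0, 0, 0, 0]
    - [0, 0, 0, 0, 0, 0, 0]
    - [0, 0, -0.005, 0, 0, 0, 0]
    - [0, 0, -0.005, 0, 0, 0, 0]
    - [0, 0, 0, 0, 0, 0, 0]
    - [0, 0, 0, 0, 0, 0, 0]

```text
clock: 10.9
position: [577.9, 20.6, 98.6]
ee_rot: [0.04, 0.999, -0.0, 0.001]
contact_force: [-10.0, 1.0, 20.6]
gripper_width: 62.5
grasp_force: 68.6
```

```bash
python3 m.py 4
```

```text
((786.310546875, 2.2996444702148438), (64.65496826171875, 289.87286376953125), 85.36898803710938) 119.09196322130472
[[639.24 -18.22]
 [928.16 -41.62]
 [933.38  22.82]
 [644.46  46.22]]
plane tilt [ -0.     0.   119.82]
```

View pics/ct4.png

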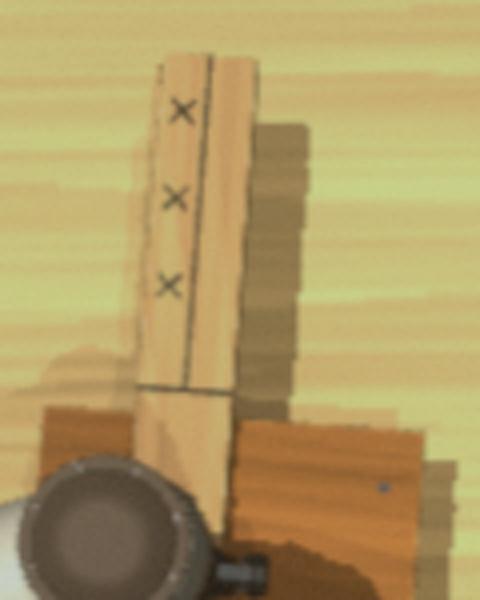

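The line now runs from (137,386) to (233,393), about 8 mm further out. That leaves it about 14.5 mm beyond the edge and parallel, with the board flat and held down at about 20 N.

```bash
python3 -c "
from bench import arm
print(arm.job_done())"
```

```text
the job is handed in; nothing more can be done
None
```

The job is handed in, with no verdict returned: I pressed power, speed and timer fully in that order, then slid the board out flat until its pencil line was about 14.5 mm beyond the riser's outer edge and parallel to it, with the tail still gripped and held down at about 20 N.

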